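# Refit the speed knob of the bead polisher and turn it down to zero

### The job

The knob has come off the speed controller of the bead polisher. Put it back on the bare shaft, lining the flat of its bore up with the flat of the shaft and pushing it on until it snaps fully home, then turn it anticlockwise until its pointer is back at the zero mark, against the stop, and let go. Push and turn with a light hand, never forcing it, and leave the stock around it where it is.

Things in the scene. Friction and masses are not known exactly. Their poses are not given: they have to be found in the camera images.
- knob: The loose knob, black plastic, 42 mm high, about 90 g, standing upright, bore down, on a cork board (6 mm thick, fixed). A base disc 56 mm across and 16 mm high with a bar grip across its top that ends in a pointed nose; a white line on top of the bar marks the nose end. Origin: centre of the underside, on the knob's axis; x points along the bar to the nose, z up.
- grip (a point): On the knob's axis, 30 mm above its underside: the middle of the bar grip, to be pinched across its flat sides. The bar is 18 mm wide (along the knob's y), runs from 24 mm behind the axis to the nose tip 31 mm ahead of it, and from 16 mm (top of the disc) to 42 mm above the underside; fingers may reach down to 17 mm above the underside. Frame as the knob's.
- bore (a point): On the knob's axis, 15 mm above its underside: where the D-bore begins, 12 mm deep, with its flat on the nose side, 2.7 mm from the axis. Below it in the underside: a coned mouth, 19 mm wide at 3.5 mm up, narrowing to a round throat of 12.6 mm at 8 mm up. Leaning it lightly (2 N) towards its nose helps it drop over the shaft's flat. Frame as the knob's.
- pointer_tip (a point): The tip of the knob's nose, projected down to the plane of the knob's underside: 31 mm along the knob's x from its axis. Frame as the knob's.
- controller: The speed controller: a grey steel box, 140 x 140 mm, its top face 125 mm above the table, with a round aluminium dial plate (116 mm across, 1.5 mm thick) and the bare shaft in the middle of the top. It stands fast on the table. Origin: centre of its underside, below the shaft; x from its front to its back, z up.
- shaft_end (a point): Centre of the top end of the steel D-shaft: 12 mm thick, upright, 29 mm out of the dial plate, one flat 2.5 mm from its axis along its whole length. This frame is the box's and does not turn with the shaft. Which way the flat faces is not measured: look, or feel for it. At the start it faces between 0.5 and 3.0 rad clockwise (seen from above) of the zero mark.
- shaft_catch (a point): On the shaft's axis, 14.5 mm above the dial plate: the height of two small sprung brass balls in the shaft's sides, which snap into a groove in the knob. From where they meet the knob (underside about 9 mm above home) it takes a push of about 15 N to pass them. The shaft turns stiffly (0.05 N m) from a stop at zero to 270 degrees clockwise of it; pressing and turning the knob may carry it along. Frame as the box's.
- seat (a point): On the shaft's axis, 2 mm above the dial plate, 27 mm below shaft_end: where the centre of the knob's underside is when fully home. With the flats apart the knob stops with its underside 12 mm above this; turned there under a light push it drops some 3 mm once they are within about 0.3 rad, still skewed: turn on by 0.2 rad (not past zero), then push. Until it is home keep push plus sideways squeeze on the shaft under 30 N (after, 90 N). Box's frame.
- zero_mark (a point): At the height of seat, 31 mm from the shaft's axis, at the inner end of the long broad black bar on the dial plate that marks zero: 135 degrees anticlockwise (seen from above) of the box's x. The other marks are ten thin ticks, every 27 degrees clockwise. At the shaft's stop its flat, so also the pointer_tip of a fitted knob, faces this mark. Frame as the box's.
- wood_bangle: Bystander: flat wooden bangle, 72 mm outside, 58 mm inside, 13 mm high, lying on the sorting board; origin at the centre of its underside.
- bone_bangle: Bystander: pale bone bangle, 68 mm outside, 56 mm inside, 11 mm high, lying on the sorting board; origin at the centre of its underside.
- bead_jar: Bystander: amber glass jar with a brass lid, 56 mm across, 85 mm high, standing just beyond the controller; origin at the centre of its underside.
- polish_bar: Bystander: brick-brown bar of polishing compound, 35 x 90 x 24 mm high, lying just in front of the controller; origin at the centre of its underside.
- carved_pot: Bystander: dark carved wooden pot with a lid, 88 mm across, 82 mm high; origin at the centre of its underside.
- gourd_bowl: Bystander: brown gourd bowl, 100 mm across, 45 mm high; origin at the centre of its underside.
- screwdriver: Bystander: screwdriver 170 mm long with a wooden handle 26 mm thick, lying down; origin midway along it on the table.
Not all that is in view belongs to the job. Of the things shaped like the controller, the grey one is meant.

How it is judged:
At the end, for the whole second after the job is handed in: The knob is on the shaft, snapped fully home (underside within 1.6 mm of its home height, within 3 mm of the axis, upright within 5 degrees), its pointer at the zero mark (tip within 8 mm, about 15 degrees), at rest and let go (z of knob in the frame of seat below 0.0016 m and horizontal distance between knob and seat below 0.003 m and angle between knob's own z axis and vertical below 0.09 rad and horizontal distance between pointer_tip and zero_mark below 0.008 m and linear speed of knob below 0.01 m/s and angular speed of knob below 0.1 rad/s); the robot touches nothing.
It fails at once if forced on: more than 30 N of contact force between the knob and the speed controller or its shaft while the knob is not yet home (more than 3 mm above its home height) (contact force between knob and controller above 30 N and z of knob in the frame of seat above 0.003 m).
It fails at once if strained: more than 90 N of contact force between the knob and the speed controller or its shaft at any time (contact force between knob and controller above 90 N).
It fails at once if a piece of stock or a tool shoved more than 30 mm from its place (distance of any of wood_bangle, bone_bangle, bead_jar, polish_bar, carved_pot, gourd_bowl, screwdriver from where it was at the start of the episode above 0.03 m).
It also fails if it takes over 72 s, if anything falls off the work surface, if the arm or the gripper's body presses on something with over 40 N, if the wrist force passes 120 N, or if a joint passes its speed limit or range.

### The arm

A 6-joint arm with a two-finger parallel gripper is mounted at the origin on the work surface. World frame = base frame: x ahead of the robot, y to its left, z up, the work surface at z = 0. Lengths are in m, angles in rad, forces in N, time in s.
With the tool pointing down it reaches from about 0.35 to 1 m from the base axis. Payload 7.1 kg.
Tool frame: the origin (TCP) lies between the finger pads; the fingertips stand 22 mm ahead of it and the grasp point (between the pads) lies 3 mm ahead of it; z points along the fingers, y is the line along which they close (so a half turn about z gives the same grasp; the last joint's range is limited). The gripper opens to 85 mm and grips with 20 to 120 N. Pads are 22 mm wide; open, the fingers measure 114 mm over their backs; the gripper's body (76 mm by 85 mm) begins 54 mm behind the grasp point. The pads swing forward as they close: fully open they stand 13 mm farther back than shut.
Start: joints at [-1.196, 0.423, 1.63, -0, 1.089, -0.019], TCP at [0.24, -0.577, 0.253] pointing down, gripper open.
Joint ranges: [-3, 3], [-0.9, 2.11], [0.09, 2.58], [-1.31, 4.45], [0.11, 2.69], [-2.54, 2.54]. Speed limits (rad/s): [2.39, 2.39, 3.01, 3.14, 3.14, 3.14].

### API

Orientations are given as a rotation vector (axis times angle).
In Python, from rig import manip gives the robot as it stands. The module is installed in compiled form; this text tells all that it offers. Calls block until the motion is done:
- manip.move_to(position, orientation): joint-space move of the TCP to a pose.
- manip.servo_line(position, orientation=None, rate=0.15): straight line of the TCP; orientation=None keeps the orientation; rate is the mean speed in m/s.
- manip.set_joints(angles): joint-space move.
- manip.command_gripper(opening, f_grip=None): finger opening in m; f_grip is the grip in N (None keeps the last); returns when the fingers have stopped.
- manip.hold(seconds).
- manip.solve_ik(position, orientation): joint angles nearest the present ones, or None.
- manip.camera(name): name is "scene" or "side" or "wrist"; returns a dict with "image" (384x512x3 uint8, red, green, blue), "fx", "fy", "cx", "cy" (pixels), "cam_to_world" (4x4, takes a point from camera to world coordinates); the wrist camera has in their place "mount" (4x4, takes a point from camera to tool coordinates, whose origin is the TCP and whose axes are the flange's). Camera axes: x right, y down, z forward; pixel columns grow to the right and rows downward; lengths in m; the calibration is good to about 2 mm. A picture is of the moment at which its call begins: read the wrist's pose just before it. There is no depth.
A pose or a line that the arm cannot do raises manip.IKError and nothing moves.
- manip.sign_off(): hands the job in; it is judged then, once.
Readings, each from a call of its own:
- manip.get_time(): time.
- manip.get_joint_positions(): joint angles.
- manip.get_joint_vel(): joint speeds.
- manip.get_tau(): joint torques, N m.
- manip.get_position(): TCP position.
- manip.get_ee_rot(): TCP orientation.
- manip.get_contact_force(): force on the tool from outside, world axes, zero at the start.
- manip.get_torque(): the same for the moment, N m.
- manip.get_width(): finger opening in m.
- manip.get_grip_force(): force on a finger pad.
Only numpy, scipy, OpenCV 4.12 (cv2) and the standard library are available. Lean on these libraries where they do the work, as an engineer would, in place of code of your own. Each camera call takes 0.05 s, during which the arm holds its last target. There are 200 camera calls.

## Working session

There is one attempt and no reset: what is moved stays moved. The work goes in short steps, each a Python script; the robot and the scene stay as the last script left them, time stands still between calls to the robot, and variables do not carry over. Pictures are saved under pics/ and viewed, at most 10 in all, crops included, and the job is handed in when it is done.

```bash
mkdir -p pics; cat > h.py <<'E'
import numpy as np, cv2
from scipy.spatial.transform import Rotation as R
from rig import manip as m
def T():
    t=np.eye(4); t[:3,:3]=R.from_rotvec(m.get_ee_rot()).as_matrix(); t[:3,3]=m.get_position(); return t
def shot(n):
    t=T(); c=m.camera(n); c["c2w"]=t@c["mount"] if n=="wrist" else np.array(c["cam_to_world"]); return c
def save(c,f): cv2.imwrite(f,c["image"][:,:,::-1])
def pix2z(c,u,v,z):
    d=c["c2w"][:3,:3]@np.array([(u-c["cx"])/c["fx"],(v-c["cy"])/c["fy"],1]); o=c["c2w"][:3,3]
    return o+d*(z-o[2])/d[2]
def proj(c,p):
    q=np.linalg.inv(c["c2w"])@np.append(p,1); return c["fx"]*q[0]/q[2]+c["cx"],c["fy"]*q[1]/q[2]+c["cy"]
def down(yaw): # tool z down, tool y (closing line) at world angle yaw
    y=np.array([np.cos(yaw),np.sin(yaw),0]); z=np.array([0,0,-1.]); x=np.cross(y,z)
    return R.from_matrix(np.c_[x,y,z]).as_rotvec()
E
python3 - <<'E'
from h import *
import pickle
cs={n:shot(n) for n in("scene","side","wrist")}
pickle.dump(cs,open("cs0.pkl","wb"))
a=np.hstack([cs["scene"]["image"],cs["side"]["image"]])
for n in cs: save(cs[n],f"pics/{n}0.png"); print(n,cs[n]["c2w"].round(3).tolist(),cs[n]["fx"])
print(m.get_time(), T().round(3).tolist())
E
```

```text
scene [[0.18, 0.827, -0.533, 0.996], [0.984, -0.157, 0.087, -0.086], [-0.012, -0.54, -0.842, 0.929], [0.0, 0.0, 0.0, 1.0]] 361.03891167112965
side [[-0.981, -0.116, 0.156, 0.278], [-0.193, 0.671, -0.716, 0.896], [-0.021, -0.733, -0.68, 0.959], [0.0, 0.0, 0.0, 1.0]] 376.33041919521537
wrist [[0.384, -0.885, -0.265, 0.307], [-0.923, -0.368, -0.108, -0.549], [-0.002, 0.286, -0.958, 0.372], [0.0, 0.0, 0.0, 1.0]] 321.24190535091697
0.15 [[0.923, 0.384, -0.0, 0.24], [0.384, -0.923, 0.001, -0.577], [0.0, -0.001, -1.0, 0.253], [0.0, 0.0, 0.0, 1.0]]
```

View pics/scene0.png

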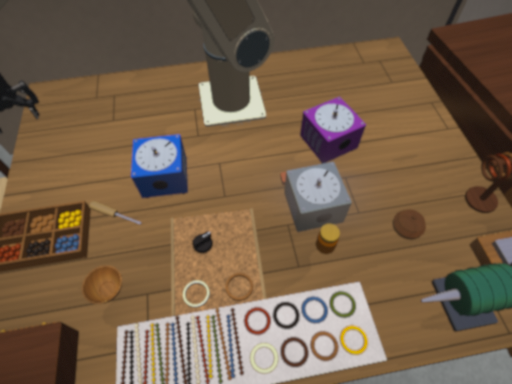

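View pics/side0.png

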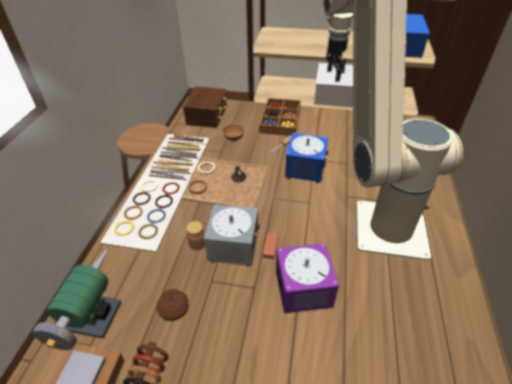

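Three controllers are in the scene view: blue (158,160), purple (333,122) and grey (317,190). The grey one fits the description, with the polish bar in front and the jar just beyond it. The black knob is on the cork at (203,242). I'll confirm with enlarged crops from both views.

```bash
python3 - <<'E'
from h import *
import pickle
cs=pickle.load(open("cs0.pkl","rb"))
def crop(n,u,v,s=32,z=6):
    return cv2.resize(cs[n]["image"][v-s:v+s,u-s:u+s],None,fx=z,fy=z,interpolation=cv2.INTER_CUBIC)
r1=np.hstack([crop("scene",203,242,24,6),crop("scene",320,186,24,6)])
r2=np.hstack([crop("side",239,174,24,6),crop("side",232,222,24,6)])
cv2.imwrite("pics/crops.png",np.vstack([r1,r2])[:,:,::-1])
print("grey shaft base scene",pix2z(cs["scene"],319,187,.1265),"side",pix2z(cs["side"],231,222,.1265))
print("knob disc", pix2z(cs["scene"],203,243,.022),pix2z(cs["side"],239,176,.022))
E
```

```text
grey shaft base scene [0.50407748 0.17080085 0.1265    ] side [0.49688054 0.16986693 0.1265    ]
knob disc [ 0.55845534 -0.15832976  0.022     ] [ 0.54835074 -0.15588707  0.022     ]
```

View pics/crops.png

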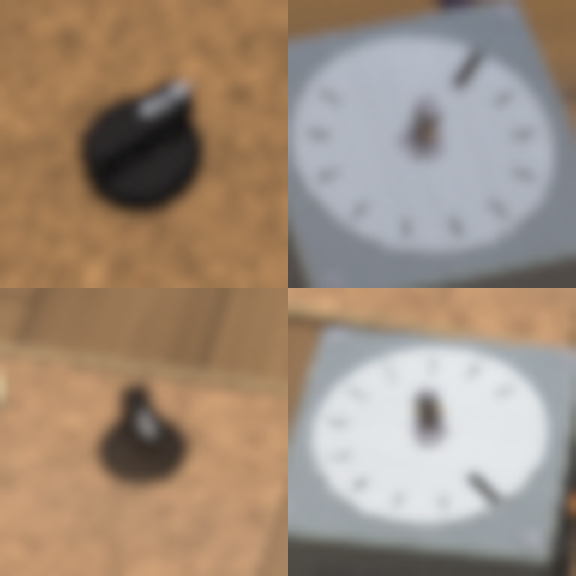

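Crops confirm it: the left pair is the knob, with its nose up-right in the scene view, towards the robot and +y. The right pair is the grey dial, with a broad zero mark at scene (326,173) and the bare shaft in the middle. Next are close looks with the wrist camera.

```bash
python3 - <<'E'
from h import *
import pickle
cs=pickle.load(open("cs0.pkl","rb")); s=cs["scene"]
n=pix2z(s,209.5,232.5,.048); t=pix2z(s,195.7,248,.048); d=n-t; print("knob nose yaw",np.arctan2(d[1],d[0]))
zm=pix2z(s,326.3,173.3,.1265)-pix2z(s,319.5,186,.1265); zy=np.arctan2(zm[1],zm[0]); print("zero yaw",zy)
yaw=np.arctan2(d[1],d[0])
for k in np.arange(-np.pi,np.pi,np.pi/6):
    a=m.solve_ik([.553,-.157,.25],down(k)); b=m.solve_ik([.5,.17,.3],down(k))
    print(round(k,2),None if a is None else a[5].round(2),None if b is None else b[5].round(2))
print(m.get_joint_positions())
import math
# wrist views with closing line across the bar (nose yaw + pi/2), choice nearest current
ks=[yaw+np.pi/2,yaw-np.pi/2]
q=[m.solve_ik([.553,-.157,.22],down(k)) for k in ks]; i=min((i for i in(0,1) if q[i] is not None),key=lambda i:abs(q[i][5]))
m.move_to([.553,-.157,.22],down(ks[i])); c=shot("wrist"); pickle.dump(c,open("w1.pkl","wb")); print(m.get_time())
m.move_to([.50,.17,.32],down(ks[i])); c2=shot("wrist"); pickle.dump(c2,open("w2.pkl","wb")); print(m.get_time(),m.get_joint_positions())
im=np.hstack([c["image"],c2["image"]]); cv2.imwrite("pics/w12.png",cv2.resize(im,(800,300),interpolation=cv2.INTER_AREA)[:,:,::-1])
E
```

```text
knob nose yaw 2.3230954848309926
zero yaw 2.4619960923583286
-3.14 None None
-2.62 2.32 None
-2.09 1.8 2.4
-1.57 1.27 1.88
-1.05 0.75 1.35
-0.52 0.23 0.83
-0.0 -0.3 0.31
0.52 -0.82 -0.22
1.05 -1.34 -0.74
1.57 -1.87 -1.27
2.09 -2.39 -1.79
2.62 None -2.31
[-1.19600834e+00  4.23681742e-01  1.63050962e+00 -9.99840749e-06
  1.08858576e+00 -1.90118126e-02]
2.1
3.45 [ 3.03367842e-01  2.05308561e-01  1.77743323e+00 -3.26804240e-04
  1.15965105e+00 -4.47492947e-01]
```

View pics/w12.png

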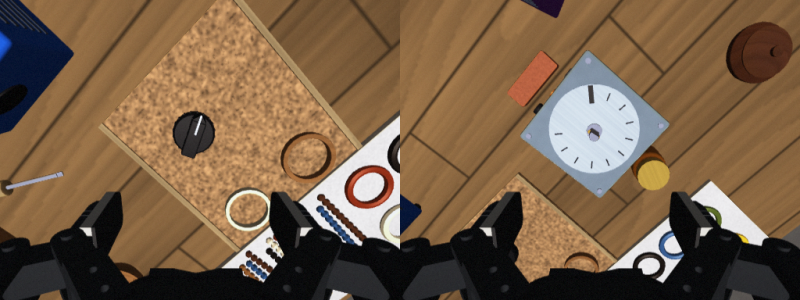

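The left half shows the knob at about (194,132) on the cork, nose up. The right half shows the grey dial centred near (594,130), zero mark at (590,95), shaft in the middle. I'll take precise picks from enlarged crops.

```bash
python3 - <<'E'
from h import *
import pickle
c=pickle.load(open("w1.pkl","rb"));c2=pickle.load(open("w2.pkl","rb"))
k=cv2.resize(c["image"][136:206,213:283],None,fx=5.5,fy=5.5,interpolation=cv2.INTER_CUBIC)
s=cv2.resize(c2["image"][154:184,235:265],(385,385),interpolation=cv2.INTER_CUBIC)
cv2.imwrite("pics/w12c.png",np.hstack([k,s])[:,:,::-1])
# dial ellipse
hsv=cv2.cvtColor(c2["image"],cv2.COLOR_RGB2HSV); g=c2["image"].mean(2)
print("pix",c2["image"][150,220],c2["image"][190,290],c2["image"][120,240],c2["image"][215,250])
mask=((g>150)&(hsv[:,:,1]<60)).astype(np.uint8); mask[:90]=0; mask[235:]=0; mask[:,:170]=0; mask[:,320:]=0
mask=cv2.morphologyEx(mask,cv2.MORPH_CLOSE,np.ones((9,9)))
ct=max(cv2.findContours(mask,0,1)[0],key=cv2.contourArea)
P=np.array([pix2z(c2,u,v,.1265)[:2] for u,v in ct[:,0].astype(float)],np.float32)
(cx,cy),r=cv2.minEnclosingCircle(P); A=np.c_[2*P,np.ones(len(P))]; f=np.linalg.lstsq(A,(P**2).sum(1),rcond=None)[0]
print("dial",cx,cy,r,f[:2],np.sqrt(f[2]+f[0]**2+f[1]**2))
ctr=f[:2]; print("centre px",proj(c2,[*ctr,.1265]),"shaft top px",proj(c2,[*ctr,.1555]))
# zero mark
b=np.zeros(g.shape,np.uint8)
for v in range(100,230):
    for u in range(180,320):
        p=pix2z(c2,u,v,.1265)[:2]-ctr; rr=np.hypot(*p)
        if .026<rr<.055 and g[v,u]<90: b[v,u]=1
n,l,st,ce=cv2.connectedComponentsWithStats(b); i=1+np.argmax(st[1:,4]); p=pix2z(c2,*ce[i],.1265)[:2]-ctr
print("zero",ce[i],st[i],np.hypot(*p),np.arctan2(p[1],p[0]))
# knob disc
g1=c["image"].max(2); b=(g1<75).astype(np.uint8); n,l,st,ce=cv2.connectedComponentsWithStats(b); i=l[170,245]; print("knob blob",i,st[i],ce[i])
ct=max(cv2.findContours((l==i).astype(np.uint8),0,1)[0],key=cv2.contourArea)
print("rough knob",pix2z(c,*ce[i],.03))
E
```

```text
pix [212 223 235] [208 221 233] [214 226 236] [210 224 235]
dial 0.4933062493801117 0.1680029332637787 0.07766903936862946 [0.49608623 0.16696012] 0.06956928899060412
centre px (np.float64(245.86724246338017), np.float64(169.96468241862368)) shaft top px (np.float64(245.4305504905437), np.float64(177.13006788506183))
zero [244.37755102 122.39795918] [241 114   7  18  98] 0.046531469800953976 2.349108960322323
knob blob 20 [ 221  142   54   61 2307] [247.12700477 170.83831816]
rough knob [ 0.55000959 -0.15925217  0.03      ]
```

View pics/w12c.png

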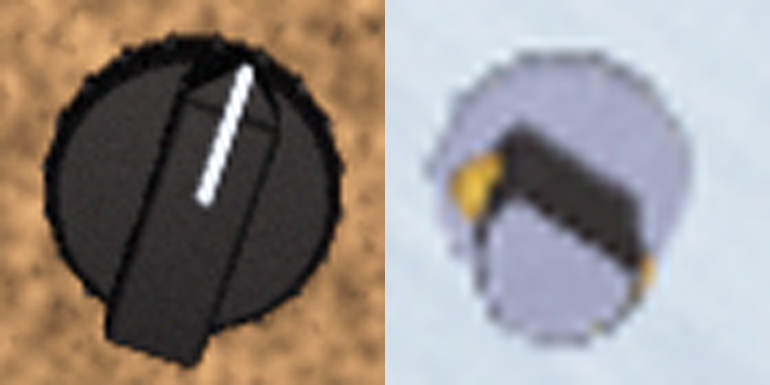

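The knob's white line runs from (250.3,172.4) to (257.9,148.7) in the full image, and its disc is centred near (248,171). On the shaft, the D-end's flat edge runs from (244.7,169.6) to (254.9,174.7) and faces up-right, about half a radian clockwise of zero. The dial fit gave a radius of 70 mm against the true 58, because it included the box, so I'll redo it with a tighter threshold. Then I'll grasp.

```bash
python3 - <<'E'
from h import *
import pickle
from scipy.optimize import least_squares
c=pickle.load(open("w1.pkl","rb"));c2=pickle.load(open("w2.pkl","rb"))
g=c2["image"].min(2); mask=(g>195).astype(np.uint8); mask[:,:170]=0; mask[:,320:]=0; mask[240:]=0
n,l,st,ce=cv2.connectedComponentsWithStats(mask); i=1+np.argmax(st[1:,4]); mk=cv2.morphologyEx((l==i).astype(np.uint8),cv2.MORPH_CLOSE,np.ones((5,5)))
h=cv2.convexHull(max(cv2.findContours(mk,0,1)[0],key=cv2.contourArea))
P=np.array([pix2z(c2,u,v,.1265)[:2] for u,v in h[:,0].astype(float)])
r=least_squares(lambda q:np.hypot(*(P-q[:2]).T)-q[2],[.5,.17,.058],loss="soft_l1",f_scale=.001).x; print("dial",r)
z=pix2z(c2,244.38,122.4,.1265)[:2]-r[:2]; print("zero r,yaw",np.hypot(*z),np.arctan2(z[1],z[0]))
print("shaft top",pix2z(c2,248.6,174.5,.1555), "washer",pix2z(c2,248.6,168,.1265))
a=pix2z(c2,244.74,169.59,.1555);b=pix2z(c2,254.88,174.65,.1555);e=b-a; print("flat len",np.hypot(e[0],e[1]))
no=np.array([-e[1],e[0]]); 
q=proj(c2,np.append((a+b)[:2]/2+no,.1555)); 
if q[1]>172: no=-no
print("flat yaw",np.arctan2(no[1],no[0]))
w0=pix2z(c,250.3,172.4,.048);w1=pix2z(c,257.9,148.7,.048);d=(w1-w0)[:2];ny=np.arctan2(d[1],d[0]);u=d/np.hypot(*d)
o=pix2z(c,248.1,171.1,.022)[:2]; print("line len",np.hypot(*d),"nose yaw",ny,"disc ctr",o)
v=o-w0[:2]; print("disc centre rel. line start: along",v@u,"lateral",v@[-u[1],u[0]],"line end along",(w1[:2]-o)@u)
E
```

```text
dial [0.4958504  0.17061263 0.05720495]
zero r,yaw 0.04382841616944141 2.4037614376856706
shaft top [0.49651507 0.17073042 0.1555    ] washer [0.49671095 0.170284   0.1265    ]
flat len 0.010316618783748139
flat yaw 1.8493027443094798
line len 0.02323538421231387 nose yaw 2.018952843758879 disc ctr [ 0.55213098 -0.16019774]
disc centre rel. line start: along -0.005291451502679086 lateral 0.0006781553538284137 line end along 0.028526835714992958
```

The measurements agree: dial radius is 57.2 mm against 58, the shaft top is within 1 mm of the dial centre, and the knob line offset is 0.7 mm. The shaft is at (0.496,0.171), zero yaw 2.404, flat yaw 1.85, knob nose yaw 2.02. Now the grasp.

```bash
python3 - <<'E'
from h import *
import json
N=2.019; K=N-np.pi/2; p=np.array([.5519,-.1602]); o=down(K)
m.command_gripper(.05,f_grip=30)
m.move_to([*p,.13],o); m.servo_line([*p,.047],rate=.08)
print("F",m.get_contact_force()); m.command_gripper(0.0,f_grip=35); print("w",m.get_width(),m.get_grip_force(),m.get_position(),m.get_contact_force())
zg=m.get_position()[2]
m.servo_line([*p,.16],rate=.15); print("w",m.get_width(),m.get_contact_force())
F=1.85; K2=F-np.pi/2
m.move_to([*p,.23],o); m.move_to([.4963,.1706,.24],down(K2)); 
zc=zg-.006+.1285
m.servo_line([.4963,.1706,zc+.034],rate=.12); m.hold(.3)
f0=m.get_contact_force(); t0=m.get_torque(); print("f0",f0,t0,m.get_time(),m.get_width())
json.dump(dict(zc=float(zc),f0=list(map(float,f0)),t0=list(map(float,t0))),open("st.json","w"))
c=shot("scene"); c2=shot("side"); c3=shot("wrist")
a=cv2.resize(c["image"][140:230,270:370],(400,360),interpolation=cv2.INTER_CUBIC);b=cv2.resize(c2["image"][170:260,180:280],(400,360),interpolation=cv2.INTER_CUBIC)
cv2.imwrite("pics/above.png",np.hstack([a,b])[:,:,::-1])
E
```

```text
F [ 0.00566645  0.1820248  -0.21485228]
w 0.01733984673491063 35.42114450674262 [ 0.55230399 -0.1603264   0.04757124] [-0.79544744  0.33061385  4.86554262]
w 0.017252223632462732 [ 0.16655353  0.01952656 -0.22978108]
f0 [ 0.17904136  0.38025349 -1.61925471] [-0.04331766  0.03903479  0.02882499] 10.2083 0.017319822369251708
```

View pics/above.png

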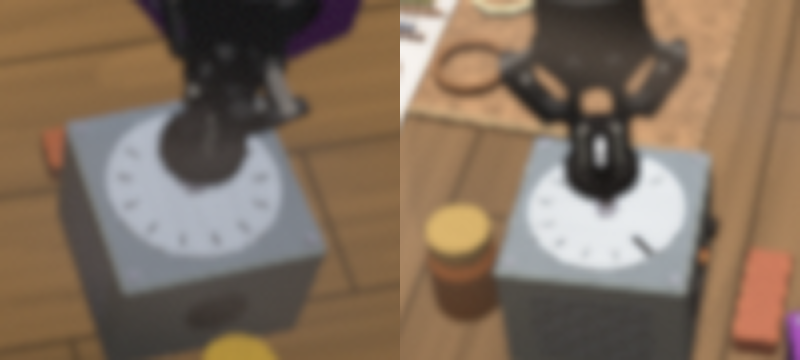

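The knob is held upright with its nose forward, and it sits centred over the shaft in both views. I'll descend in small steps, watching the force.

```bash
cat >> h.py <<'E'
import json
X=np.array([.4963,.1706])
S=json.load(open("st.json")) if __import__("os").path.exists("st.json") else None
def F(): return np.array(m.get_contact_force())-S["f0"]
def H(): return m.get_position()[2]-S["zc"]
def push(h_to,fmax,step=.001,xy=None,h0=None):
    h=H() if h0 is None else h0; xy=X if xy is None else xy
    log=[]
    while h>h_to:
        h-=step; m.servo_line([*xy,S["zc"]+h],rate=.03); f=F(); log.append((round(h*1e3,1),round(H()*1e3,2),*f.round(1)))
        if np.linalg.norm(f)>fmax: break
    return h,log
E
python3 - <<'E'
from h import *
h,l=push(.010,9)
for r in l: print(*r)
print(m.get_time(),m.get_width(),m.get_position(),np.array(m.get_torque())-S["t0"])
E
```

```text
33.3 33.27 -0.2 -0.5 -0.3
32.3 32.2 -0.3 -0.6 0.6
31.3 31.22 -1.4 -0.3 0.5
30.3 30.24 -0.9 0.2 1.1
29.3 29.23 0.6 -0.1 0.7
28.3 28.23 -0.1 0.3 0.0
27.3 27.23 -0.5 0.6 1.4
26.3 26.23 -0.9 -0.1 0.6
25.3 25.23 -0.4 -0.3 1.2
24.3 24.24 -0.7 -0.2 1.0
23.3 23.23 -0.6 -0.0 0.5
22.3 22.22 -0.6 -0.6 0.5
21.3 21.23 -0.0 -0.1 1.1
20.3 20.26 0.3 0.2 1.2
19.3 19.25 -0.3 -0.3 0.4
18.3 18.22 -0.5 -0.3 0.3
17.3 17.25 -1.7 -0.3 0.9
16.3 16.25 -0.2 0.3 -0.4
15.3 15.26 -0.9 -0.8 0.4
14.3 14.24 -0.8 -0.5 1.1
13.3 13.25 -0.9 -0.6 0.1
12.3 12.26 -0.2 -0.2 -0.1
11.3 11.47 -0.7 -1.4 2.3
10.3 10.22 -0.0 2.3 1.2
9.3 9.22 -1.0 3.5 0.2
16.6083 0.017319004543328284 [0.49629489 0.17084549 0.17928657] [ 0.78846995  0.05997568 -0.07311325]
```

It passed 12 mm with almost no force, so the flats are engaged. I'll push through the catch with a 24 N cap.

```bash
python3 - <<'E'
from h import *
h,l=push(-.001,23,step=.0005,h0=.0093)
for r in l: print(*r)
print(m.get_time(),m.get_width(),m.get_position(),np.array(m.get_torque())-S["t0"])
E
```

```text
8.8 8.81 -0.8 4.7 2.1
8.3 8.4 -0.9 5.2 1.7
7.8 7.99 -1.0 4.7 4.5
7.3 7.55 -1.8 4.3 4.7
6.8 7.2 -2.0 4.3 5.8
6.3 6.85 -3.6 5.5 7.7
5.8 6.51 -2.6 4.7 8.5
5.3 6.24 -4.3 4.2 9.3
4.8 5.79 -4.1 4.6 10.4
4.3 5.2 -4.0 3.7 9.5
3.8 4.59 -3.2 4.7 9.0
3.3 3.92 -2.6 5.4 7.0
2.8 3.33 -2.9 4.7 6.6
2.3 2.79 -2.7 4.3 6.9
1.8 2.17 -2.1 5.2 5.3
1.3 1.58 -3.1 4.6 3.0
0.8 0.95 -1.5 5.3 2.3
0.3 0.29 -1.4 5.9 1.6
-0.2 -0.06 -2.3 5.5 3.7
-0.7 -0.11 -4.5 5.6 8.1
-1.2 -0.18 -5.2 4.9 11.9
21.8583 0.017200744708186153 [0.49623934 0.17094755 0.16988742] [ 0.92313318  0.79632001 -0.06133964]
```

The resistance passed and then dropped, with a hard stop at h≈0, so it is home. I'll ease the push and turn anticlockwise to the stop, watching the torque.

```bash
python3 - <<'E'
from h import *
z=S["zc"]+.0
m.servo_line([*X,z],rate=.03)
a=1.85
while a<2.62:
    a+=.04; m.servo_line([*X,z],down(a-np.pi/2),rate=.05); t=np.array(m.get_torque())-S["t0"]; f=F()
    print(round(a,2),t.round(2),f.round(1),round(H()*1e3,2),round(m.get_joint_positions()[5],3))
    if a>2.3 and abs(t[2])>.35: break
    if np.linalg.norm(f)>25: print("F!");break
print(m.get_time(),m.get_width())
E
```

```text
1.89 [ 1.23  0.31 -0.03] [-2.6  6.8  1.2] 0.05 -0.011
1.93 [ 1.39  0.34 -0.05] [-2.6  7.8  2.2] 0.04 -0.051
1.97 [ 1.33  0.39 -0.08] [-2.6  7.   1.7] 0.04 -0.091
2.01 [ 1.31  0.44 -0.07] [-2.3  7.2  2.7] 0.03 -0.131
2.05 [ 1.33  0.45 -0.12] [-3.3  7.   2.3] 0.03 -0.171
2.09 [ 1.31  0.49 -0.06] [-3.4  6.6  1.9] 0.04 -0.211
2.13 [ 1.29  0.51 -0.08] [-2.4  7.9  2.8] 0.04 -0.251
2.17 [ 1.4   0.53 -0.1 ] [-3.   7.   2.9] 0.04 -0.291
2.21 [ 1.3   0.54 -0.07] [-3.6  7.2  3.7] -0.0 -0.331
2.25 [ 1.33  0.54 -0.1 ] [-3.6  6.7  3.6] -0.01 -0.371
2.29 [ 1.33  0.66 -0.05] [-3.7  6.6  2.4] 0.0 -0.411
2.33 [ 1.35  0.61 -0.08] [-3.7  6.2  3. ] -0.02 -0.451
2.37 [ 1.24  0.65 -0.07] [-3.2  7.3  2.6] -0.0 -0.491
2.41 [ 1.25  0.69 -0.04] [-4.8  7.1  4.4] -0.03 -0.531
2.45 [ 1.24  0.65 -0.06] [-4.   7.4  4.4] -0.03 -0.571
2.49 [ 1.2   0.75 -0.09] [-4.8  6.   4.2] -0.03 -0.611
2.53 [ 1.23  0.72 -0.08] [-4.6  6.6  4.1] -0.02 -0.651
2.57 [ 1.17  0.78 -0.08] [-4.2  6.3  4.4] -0.04 -0.691
2.61 [ 1.2   0.78 -0.05] [-5.1  6.4  4.8] -0.02 -0.731
2.65 [ 1.18  0.82 -0.07] [-5.7  6.1  4.7] -0.08 -0.771
27.1083 0.017304740235620175
```

There is no stop yet at the expected angle, so I'll look.

```bash
python3 - <<'E'
from h import *
c=shot("scene"); c2=shot("side"); c3=shot("wrist")
a=cv2.resize(c["image"][150:220,280:360],(400,350),interpolation=cv2.INTER_CUBIC);b=cv2.resize(c2["image"][180:250,190:270],(400,350),interpolation=cv2.INTER_CUBIC)
w=cv2.resize(c3["image"][180:384],(800,250)) if 0 else cv2.resize(c3["image"][264:384],(533,125)); w=np.pad(cv2.resize(c3["image"],(320,240)),((0,0),(0,480),(0,0)))
cv2.imwrite("pics/turn.png",np.vstack([np.hstack([a,b]),w])[:,:,::-1])
print(m.get_ee_rot(),down(2.65-np.pi/2),m.get_position(),m.get_grip_force())
E
```

```text
[-7.64386462e-01 -3.04464867e+00  5.81188238e-04] [0.76443995 3.04716852 0.        ] [0.49510944 0.1708375  0.17002808] 36.1094478238374
```

View pics/turn.png

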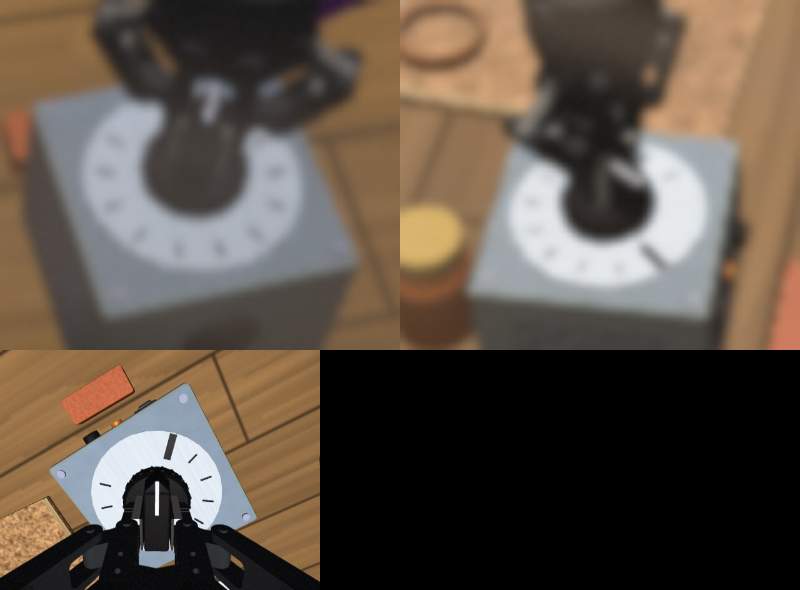

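In the wrist view the nose points straight up and the zero mark lies about 15° to its right, so the knob seems to be past zero with no stop torque. I'll check its real height from the white line, since slip in the fingers could have fooled H.

```bash
python3 - <<'E'
from h import *
import pickle
c=shot("wrist"); pickle.dump(c,open("w3.pkl","wb"))
g=c["image"].min(2); b=(g>170).astype(np.uint8); b[:200]=0;b[290:]=0;b[:,:235]=0;b[:,270:]=0
n,l,st,ce=cv2.connectedComponentsWithStats(b); 
for i in range(1,n):
    if st[i][4]>20: print("blob",st[i],ce[i])
a=2.65;u=np.array([np.cos(a),np.sin(a)])
for h in (0,.003,.006,.009,.012):
    z=.1285+.042+h
    print(h,[np.round(proj(c,[*(X+u*s),z]),1).tolist() for s in(.0053,.0285)])
s=shot("side");sc=shot("scene"); pickle.dump((s,sc),open("ss3.pkl","wb"))
for n,k in(("side",s),("scene",sc)):
  for h in (0,.006,.012):
    print(n,h,[np.round(proj(k,[*(X+u*q),.1705+h]),1).tolist() for q in(.0053,.0285)], "underside", np.round(proj(k,[*X,.1285+h]),1))
c=pickle.load(open("w3.pkl","rb"))
im=cv2.resize(c["image"][140:330,150:350],(600,570),interpolation=cv2.INTER_CUBIC); cv2.imwrite("pics/w3.png",im[:,:,::-1])
E
```

```text
blob [248 211   7  54 318] [250.56603774 237.55660377]
0 [[251.0, 267.5], [251.0, 215.3]]
0.003 [[251.0, 271.3], [251.1, 218.1]]
0.006 [[251.0, 275.2], [251.1, 221.0]]
0.009 [[251.0, 279.4], [251.1, 224.1]]
0.012 [[251.1, 283.7], [251.1, 227.3]]
side 0 [[231.7, 212.8], [237.8, 216.4]] underside [231.1 221.8]
side 0.006 [[231.6, 211.4], [237.7, 215.0]] underside [231.  220.4]
side 0.012 [[231.4, 209.9], [237.6, 213.6]] underside [230.9 219. ]
scene 0 [[320.9, 173.5], [322.8, 166.6]] underside [318.2 184.2]
scene 0.006 [[321.3, 172.1], [323.1, 165.2]] underside [318.5 182.9]
scene 0.012 [[321.6, 170.7], [323.5, 163.8]] underside [318.9 181.7]
```

View pics/w3.png

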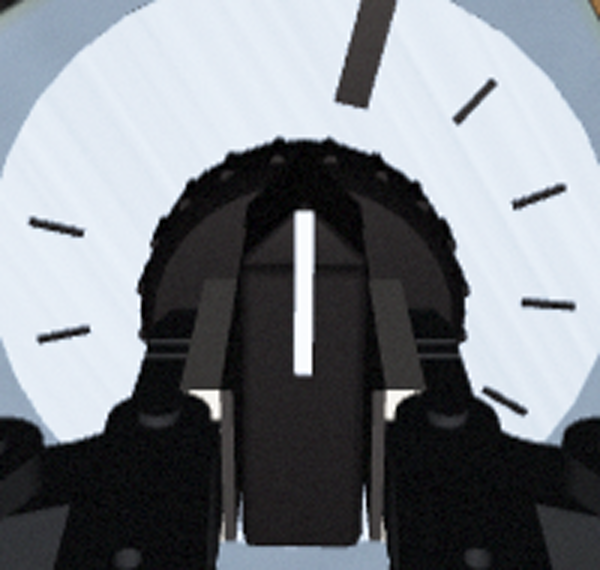

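The white line's size and place match the home height (h about 0), and the nose stands clearly past the zero mark. I'll release, rise, and measure the free knob's yaw and height against the zero mark.

```bash
cat >> h.py <<'E'
def bestblob(b,lo=15):
    n,l,st,ce=cv2.connectedComponentsWithStats(b.astype(np.uint8)); return [(st[i],ce[i],np.argwhere(l==i)[:,::-1].astype(float)) for i in range(1,n) if st[i][4]>lo]
def inspect(c):
    g=c["image"].astype(int).min(2); gx=c["image"].max(2)
    vv,uu=np.mgrid[0:384,0:512]; Rm=c["c2w"][:3,:3]; o=c["c2w"][:3,3]
    d=np.stack([(uu-c["cx"])/c["fx"],(vv-c["cy"])/c["fy"],np.ones_like(uu)],-1)@Rm.T
    W=lambda z:(o+d*((z-o[2])/d[...,2])[...,None])[...,:2]
    rd=np.hypot(*np.moveaxis(W(.1265)-X,-1,0)); rt=np.hypot(*np.moveaxis(W(.1705)-X,-1,0))
    z=max(bestblob((gx<110)&(rd>.033)&(rd<.055)),key=lambda q:q[0][4])
    P=np.array([pix2z(c,*q,.1265)[:2] for q in z[2]]); v=P.mean(0)-X; print("zero mark n",z[0][4],"r",np.hypot(*v).round(4),"yaw",np.arctan2(v[1],v[0]).round(3))
    k=max(bestblob((g>150)&(rt<.033)&(rd<.05)),key=lambda q:q[0][4] if np.ptp(q[2],axis=0).max()<70 and q[0][4]<600 else 0)
    for h in (0,.012):
        P=np.array([pix2z(c,*q,.1705+h)[:2] for q in k[2]]); mu=P.mean(0); w,V=np.linalg.eigh(np.cov(P.T)); e=V[:,1]; e=e*np.sign(e@(mu-X)); s=(P-mu)@e
        print("h",h,"line n",k[0][4],"yaw",np.arctan2(e[1],e[0]).round(3),"len",np.ptp(s).round(4),"axis est",(mu-e*.0169).round(4),"rect",k[0][:4])
E
python3 - <<'E'
from h import *
import pickle
inspect(pickle.load(open("w3.pkl","rb")))
K=2.65-np.pi/2
m.command_gripper(.05); print(F(),m.get_time())
p=m.get_position(); m.servo_line([p[0],p[1],.27],rate=.2); m.hold(.1)
c=shot("wrist"); pickle.dump(c,open("w4.pkl","wb")); save(c,"pics/w4.png"); print(m.get_time())
inspect(c)
E
```

```text
zero mark n 4640 r 0.0377 yaw -0.496
h 0 line n 346 yaw 2.639 len 0.0238 axis est [0.4939 0.1715] rect [248 210   7  55]
h 0.012 line n 346 yaw 2.639 len 0.0214 axis est [0.4891 0.1741] rect [248 210   7  55]
[0.60902772 0.69000377 1.54422398] 27.825
28.625
zero mark n 226 r 0.0371 yaw -0.514
h 0 line n 124 yaw 2.609 len 0.0238 axis est [0.4944 0.1716] rect [251 160   5  34]
h 0.012 line n 124 yaw 2.609 len 0.0224 axis est [0.4918 0.1729] rect [251 160   5  34]
```

```bash
python3 - <<'E'
from h import *
import pickle
c=pickle.load(open("w4.pkl","rb"))
im=cv2.resize(c["image"][110:260,170:340],(680,600),interpolation=cv2.INTER_CUBIC); cv2.imwrite("pics/w4c.png",im[:,:,::-1])
f=lambda p:((np.array(proj(c,p))-[170,110])*4).round()
print("axis h0 underside",f([*X,.1285]),"disc top",f([*X,.1445]),"bar top",f([*X,.1705]),"zero inner@2.404",f([X[0]+.031*np.cos(2.404),X[1]+.031*np.sin(2.404),.1265]))
E
```

```text
axis h0 underside [327. 306.] disc top [327. 328.] bar top [327. 370.] zero inner@2.404 [364. 162.]
```

View pics/w4c.png

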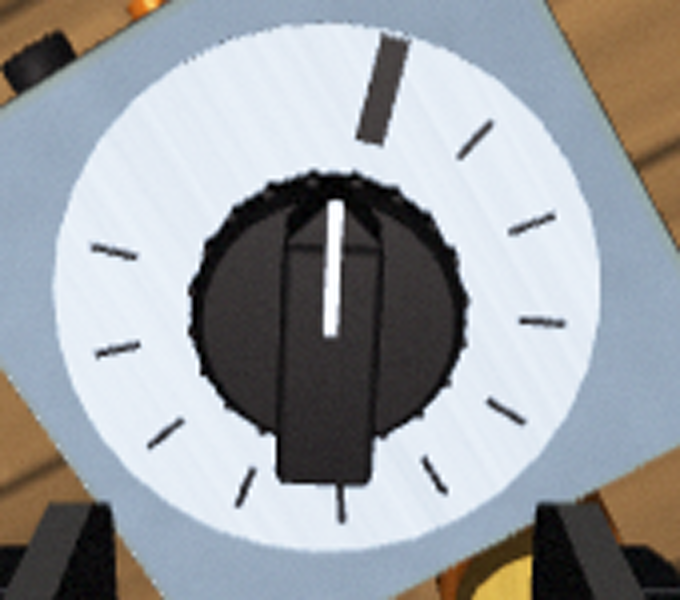

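The knob's disc centre sits about 25 px below the dial centre, as predicted for home height, so it is fully on and on-axis. The nose is near vertical at (336,200), and the zero mark's inner end is at (370,142). That puts the knob about 0.23 rad anticlockwise past zero, about 7 mm at the tip and marginal. I'll regrip it and turn it gently back by that amount, watching the torque.

```bash
python3 - <<'E'
from h import *
import pickle
p=m.get_position(); xy=p[:2]; z=S["zc"]
m.servo_line([*xy,z+.001],down(2.61-np.pi/2),rate=.15)
m.hold(.2); f0=np.array(m.get_contact_force()); t0=np.array(m.get_torque())
m.command_gripper(0.0,f_grip=25); f=np.array(m.get_contact_force())-f0; print("grip",f.round(1),m.get_width())
a=2.61
while a>2.385:
    a-=.0375; m.servo_line([*xy,z+.001],down(a-np.pi/2),rate=.05)
    t=np.array(m.get_torque())-t0; f=np.array(m.get_contact_force())-f0; print(round(a,3),t.round(2),f.round(1))
    if abs(t[2])>.25 or np.linalg.norm(f)>25: break
m.command_gripper(.05); p=m.get_position(); m.servo_line([*p[:2],.27],rate=.2); m.hold(.1)
c=shot("wrist"); pickle.dump(c,open("w5.pkl","wb")); inspect(c); print(m.get_time(),p)
s=cv2.resize(c["image"][110:260,170:340],(680,600),interpolation=cv2.INTER_CUBIC); cv2.imwrite("pics/w5c.png",s[:,:,::-1])
E
```

```text
grip [ 0.  -0.7  4.2] 0.017511058191164188
2.572 [ 0.04  0.15 -0.01] [0.7 1.1 4.2]
2.535 [ 0.03  0.09 -0.05] [-0.7  0.1  5.5]
2.497 [ 0.02  0.12 -0.02] [ 0.9 -0.2  5.2]
2.46 [0.01 0.03 0.05] [ 0.1 -0.2  4. ]
2.422 [ 0.01 -0.   -0.01] [0.1 0.  4.5]
2.385 [ 0.06 -0.08 -0.01] [0.3 0.2 5.9]
zero mark n 245 r 0.0373 yaw -0.76
h 0 line n 102 yaw 2.388 len 0.0237 axis est [0.4949 0.1715] rect [252 161   3  34]
h 0.012 line n 102 yaw 2.388 len 0.0224 axis est [0.4926 0.1736] rect [252 161   3  34]
32.725 [0.49538601 0.16998474 0.17087341]
```

View pics/w5c.png

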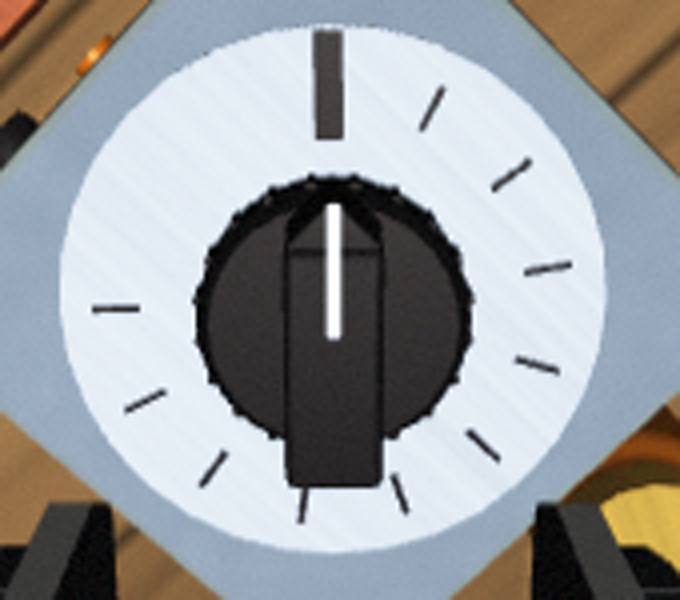

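The pointer now lines up with the zero mark: both the line and the mark are vertical, at x about 330. The disc and bar widths (276 and 96 px) fit the home height. Since the stop was never felt, I'll verify height by touch, pressing closed fingertips on top of the bar. Contact is expected at TCP z of about 0.1925.

```bash
python3 - <<'E'
from h import *
p=m.get_position(); xy=p[:2]
m.command_gripper(0.0,f_grip=20); m.servo_line([*xy,.212],rate=.15); m.hold(.2); f0=np.array(m.get_contact_force())
z=.212
while z>.188:
    z-=.001; m.servo_line([*xy,z],rate=.04); f=np.array(m.get_contact_force())-f0
    if z<.200 or f[2]>2: print(round(z,4),round(m.get_position()[2],4),f.round(1))
    if f[2]>18: break
m.servo_line([*xy,.24],rate=.15); print(m.get_time(),m.get_width())
E
```

```text
0.2 0.1999 [-0.3 -0.6  0.1]
0.199 0.1989 [0.6 0.1 1.3]
0.198 0.1979 [ 0.1 -0.5  1. ]
0.197 0.1969 [ 0.6  0.7 -0.6]
0.196 0.1959 [0.7 0.5 0.3]
0.195 0.1949 [0.3 0.  0. ]
0.194 0.1939 [-0.5  0.1  1.4]
0.193 0.1929 [ 0.8 -0.3  0.6]
0.192 0.1925 [-0.6 -1.   4.7]
0.191 0.1923 [-2.9 -1.5 14.6]
0.19 0.1922 [-5.4 -1.7 21.7]
39.975 0.0002532343947963558
```

Contact came at 0.1925 exactly, so the knob is fully home. I'll recheck the yaw, then hand in.

```bash
python3 - <<'E'
from h import *
p=m.get_position(); m.servo_line([*p[:2],.27],rate=.2); m.command_gripper(.05); m.hold(.1); inspect(shot("wrist"))
print(m.sign_off(), m.get_time())
E
```

```text
zero mark n 237 r 0.0374 yaw -0.767
h 0 line n 118 yaw 2.409 len 0.0239 axis est [0.4944 0.1724] rect [251 160   4  34]
h 0.012 line n 118 yaw 2.409 len 0.0226 axis est [0.4922 0.1744] rect [251 160   4  34]
the job is handed in; nothing more can be done
the job is handed in; nothing more can be done
```

I handed the job in with the knob fully home (confirmed by touch), its pointer at the zero mark and the gripper clear, but I never felt the stop: it turned about 0.23 rad past zero without resistance, so I set the pointer back by camera.

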